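# Set the blank selector by clicks and trim a roller feed pointer to its mark

### The job

Set up the wire feed unit for the next job: first turn the blank bar-shaped selector on the low control box counter-clockwise (seen from above) until it is against its end stop, then three clicks back clockwise. After that, turn the round knob on the sloping front of the feed unit a little at a time until the pointer on top stands in line with the pointed clip (not the square one). Move the pointer only by its knob, and leave the loose things on the table where they are.

Things in the scene. Friction and masses are not known exactly. Their poses are not given: they have to be found in the camera images.
- unit: White feed unit, fixed, 200 mm deep (x), 240 wide (y). Origin at its underside, 90 mm behind the front edge; x points away from the front, y to its left. Front vertical to z = 115 mm, then slopes back at 28 degrees to x = 0, z = 163, then a flat top 163 high to x = 110. Far-face parts reach x = 157. On the top are only the pointer and a rail with two clips, up to 22 mm high.
- trim_grip (a point): Round knurled dark steel knob on the sloping front, 36 mm across, 30 long, on a stem 16 mm off the slope. Point on its axis 33 mm out from the slope (outer face 13 mm further). z is its axis, outward, leaning 28 degrees from vertical to the unit's front; x, y turn with it. Clockwise (facing it) moves the pointer to the unit's +y, 8 mm per rad; 5 rad free each way; friction 0.06 Nm holds it.
- pointer_tip (a point): Tip of the dark steel pointer, an arrow-shaped slider 34 mm long, 16 wide at its head, 20 high at its tail, on the unit's flat top. It points along the unit's +x at the clips and slides along the unit's y, moved by the knob. It starts mid-way, at y = 0 of the unit. Axes as the unit's.
- mark_tip (a point): Tip of the pointed clip, the mark: dark steel, 22 mm wide, 14 high, on the rail, its end towards the pointer coming to an 11 mm long point. Fixed. Axes as the unit's. In line means both tips at the same y in the unit's frame; they never touch. It stands 16 to 30 mm to either side of the pointer's start.
- plain_clip: The other clip on the rail, same size but square ended, on the other side. Not the mark. Fixed. Origin on the line of the tips, 11 mm before its square end, at the unit's top; axes as the unit's.
- ctrl: Low white control box, fixed, 130 x 140 mm, 70 mm high. Origin under its centre.
- sel_grip (a point): Blank selector: upright black bar 46 mm long, 12 wide, 84 to 114 above the table, over a round bushing 32 across with top at 78. Point on its vertical axis, 103 above the table; x along the bar. Its direction says nothing of the setting. Six clicks 24 degrees apart, the first at the counter-clockwise stop; each takes up to 0.6 Nm, springs in from 5 degrees; stop rigid. Starts 1 to 3 clicks from that stop.
- spool: Bystander, loose: empty grey wire spool standing on its flange, 90 mm across, 52 mm high. Leave it.
- roller: Bystander, loose: spare steel feed roller lying flat, 47 mm across, 22 mm high. Leave it.
- grease: Bystander, loose: round can, 60 mm across, 90 mm high. Leave it.
- wrench: Bystander, loose: steel wrench, 160 mm long, lying flat. Leave it.
- driver: Bystander, loose: screwdriver with black handle, 180 mm long, lying flat. Leave it.
- block: Bystander, loose: aluminium guide block, 50 x 35 x 30 mm. Leave it.

How it is judged:
On the way, in this order (a step that is already met when the one before it is completed fails the run):
1. the selector is turned back to its counter-clockwise end position (value of joint selector below 0.15 rad), for 0.1 s.
2. the selector is at the third click from that end (value of joint selector between 1.13664 and 1.37664 rad), for 0.2 s.
3. the pointer is in line with the pointed clip (y of pointer_tip in the frame of mark_tip between -0.002 and 0.002 m), for 0.2 s.
At the end, for the whole second after the job is handed in: The pointer's tip is within 2 mm of in line with the pointed clip's tip (along the scale), and the selector rests, let go, at the third click from its counter-clockwise end (within 7 degrees) (all of step 2 and all of step 3); the robot touches nothing.
It fails at once if the pointer is pushed directly (over 3 N) instead of by its knob (contact force between pointer and the fingers above 3 N or contact force between pointer and the arm above 3 N).
It fails at once if a loose bystander is moved more than 30 mm (distance of any of spool, roller, grease, wrench, driver, block from where it was at the start of the episode above 0.03 m).
It also fails if it takes over 64 s, if anything falls off the work surface, if the arm or the gripper's body presses on something with over 40 N, if the wrist force passes 120 N, or if a joint passes its speed limit or range.

### The arm

A 7-joint arm with a two-finger parallel gripper is mounted at the origin on the work surface. World frame = base frame: x ahead of the robot, y to its left, z up, the work surface at z = 0. Lengths are in m, angles in rad, forces in N, time in s.
With the tool pointing down it reaches from about 0.425 to 0.95 m from the base axis. Payload 4.7 kg.
Tool frame: the origin (TCP) lies between the finger pads; the fingertips stand 25 mm ahead of it and the grasp point (between the pads) lies 6 mm ahead of it; z points along the fingers, x is the direction in which the jaws open and shut, and the axes are right-handed (so a half turn about z gives the same grasp; the last joint's range is limited). The gripper opens to 85 mm and grips with 20 to 120 N. Pads are 22 mm wide; open, the fingers measure 114 mm over their backs; the gripper's body (76 mm by 85 mm) begins 54 mm behind the grasp point. The pads swing forward as they close: fully open they stand 13 mm farther back than shut.
Start: joints at [1.107, 0.469, -0.049, 1.532, 0.024, 1.141, -0.082], TCP at [0.284, -0.612, 0.22] pointing down, gripper open.
Joint ranges: [-2.59, 2.59], [-0.33, 1.99], [-1.39, 1.29], [0.1, 2.45], [-1.04, 4.18], [0.21, 1.99], [-2.66, 2.66]. Speed limits (rad/s): [2.57, 2.57, 3.14, 3.14, 3.14, 3.14, 3.14].

### API

Orientations are given as [roll, pitch, yaw] about the fixed x, y, z axes, in that order (R = Rz(yaw) Ry(pitch) Rx(roll)).
In Python, from rig import arm, claw, ik, imaging, ticket, telemetry gives the robot as it stands. The module is installed in compiled form; this text tells all that it offers. Calls block until the motion is done:
- arm.goto(position, orientation): joint-space move of the TCP to a pose.
- arm.move_linear(position, frame=None, vel=0.15, f_stop=None): straight line of the TCP; frame=None keeps the orientation; vel is the mean speed in m/s. With f_stop (N) it stops when the force on the tool has changed by that much, and returns True; else False.
- arm.move_j(angles): joint-space move.
- claw.move_gripper(opening, newtons=None): opening from 0.0 (shut) to 1.0 (fully open); newtons is the grip in N (None keeps the last); returns when the fingers have stopped.
- arm.hold(seconds).
- ik(position, orientation): joint angles nearest the present ones, or None.
- imaging.read_camera(name): name is "scene" or "top" or "wrist"; returns the picture (420x560x3 uint8, blue, green, red); there is no depth.
- imaging.calibration(name): a dict with "camera_matrix" (3x3 intrinsics, pixels), "k1" (the pictures are not rectified: a ray, as slopes to the right and down, at radius r is drawn at 1 + k1 r^2 times it, then the intrinsics apply), "extrinsics" (4x4, takes a point from world to camera coordinates). Camera axes: x right, y down, z forward; pixel columns grow to the right and rows downward; lengths in m; the calibration is good to about 2 mm. A picture is of the moment at which its call begins: read the wrist's pose just before it. calibration takes no time and is no camera call; for the wrist camera it gives the pose at the moment of the call.
A pose or a line that the arm cannot do raises arm.Unreachable and nothing moves.
- ticket.sign_off(): hands the job in, once; it reports no verdict.
Readings, each from a call of its own:
- telemetry.read_time(): time.
- telemetry.read_qpos(): joint angles.
- telemetry.read_joint_velocities(): joint speeds.
- telemetry.read_joint_efforts(): joint torques, N m.
- telemetry.read_eef_pos(): TCP position.
- telemetry.read_tcp_rot(): TCP orientation.
- telemetry.read_contact_force(): force on the tool from outside, world axes, zero at the start.
- telemetry.read_wrist_torque(): the same for the moment, N m.
- telemetry.read_finger_gap(): opening from 0.0 (shut) to 1.0 (fully open).
Only numpy, scipy, OpenCV 4.12 (cv2) and the standard library are available. Lean on these libraries where they do the work, as an engineer would, in place of code of your own. Each camera call takes 0.05 s, during which the arm holds its last target. There are 200 camera calls.

## Working session

There is one attempt and no reset: what is moved stays moved. The work goes in short steps, each a Python script; the robot and the scene stay as the last script left them, time stands still between calls to the robot, and variables do not carry over. Pictures are saved under pics/ and viewed, about 8 in all and at most 12, crops included, and the job is handed in when it is done.

```bash
mkdir -p pics
python3 - <<'E'
from rig import arm, claw, ik, imaging, ticket, telemetry
import cv2,numpy as np
np.set_printoptions(precision=4,suppress=True)
for n in ["scene","top"]:
    im=imaging.read_camera(n); cv2.imwrite(f"pics/{n}0.png",im)
    c=imaging.calibration(n); print(n,c["camera_matrix"].tolist(),c["k1"]); print(c["extrinsics"]); E=c["extrinsics"]; print(-E[:3,:3].T@E[:3,3])
print(telemetry.read_time(), telemetry.read_tcp_rot(), imaging.calibration("wrist"))
E
```

```text
scene [[507.2830550131339, 0.0, 275.778351383091], [0.0, 507.2830550131339, 203.181687298971], [0.0, 0.0, 1.0]] 0.058136828825517795
[[ 0.8146  0.58    0.0107 -0.4694]
 [ 0.398  -0.5453 -0.7377 -0.1267]
 [-0.422   0.6052 -0.675   1.9435]
 [ 0.      0.      0.      1.    ]]
[ 1.2529 -0.9731  1.2235]
top [[398.09758901392223, 0.0, 291.5740031098661], [0.0, 398.09758901392223, 207.03515073305044], [0.0, 0.0, 1.0]] 0.03840523293532493
[[-0.0004 -1.      0.0081 -0.0159]
 [-0.99   -0.0007 -0.1408  0.5503]
 [ 0.1408 -0.0081 -0.99    1.1514]
 [ 0.      0.      0.      1.    ]]
[ 0.3826 -0.0062  1.2175]
0.1 [ 3.1416  0.0018 -1.1359] {'camera_matrix': array([[323.1948,   0.    , 270.1118],
       [  0.    , 323.1948, 212.457 ],
       [  0.    ,   0.    ,   1.    ]]), 'k1': 0.01909075913679808, 'extrinsics': array([[ 0.4225, -0.9064, -0.0017, -0.6756],
       [-0.8618, -0.4023,  0.3089, -0.0412],
       [-0.2807, -0.1291, -0.9511,  0.381 ],
       [ 0.    ,  0.    ,  0.    ,  1.    ]])}
```

View pics/top0.png

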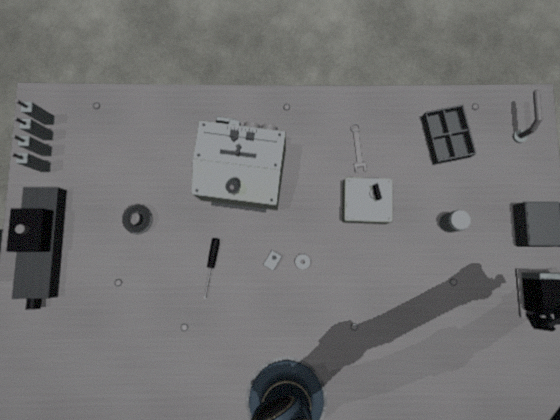

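View pics/scene0.png

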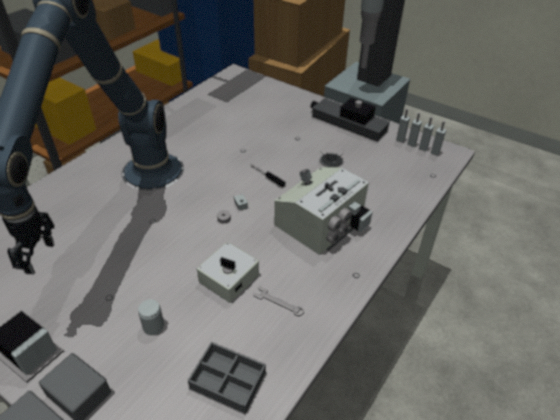

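Top view: unit at about (238,160) with its front toward the robot and the knob at (233,185). The control box is at (368,200) with the selector bar at (376,191). The scene view agrees. Next I take wrist-camera close-ups over both.

```bash
cat > h.py <<'E'
from rig import arm, claw, ik, imaging, ticket, telemetry
import cv2,numpy as np
np.set_printoptions(precision=4,suppress=True)
def undist(c,uv):
    K=c["camera_matrix"]; d=np.array([c["k1"],0,0,0,0.])
    return cv2.undistortPoints(np.float64(uv).reshape(-1,1,2),K,d).reshape(-1,2)
def cast(c,uv,z):
    "pixels -> world points on plane height z"
    E=c["extrinsics"]; R=E[:3,:3]; o=-R.T@E[:3,3]
    d=np.c_[undist(c,uv),np.ones(len(np.reshape(uv,(-1,2))))]@R
    return o+d*((z-o[2])/d[:,2])[:,None]
def proj(c,P):
    E=c["extrinsics"]; P=np.reshape(P,(-1,3))
    rv=cv2.Rodrigues(E[:3,:3])[0]
    return cv2.projectPoints(P,rv,E[:3,3].copy(),c["camera_matrix"],np.array([c["k1"],0,0,0,0.]))[0].reshape(-1,2)
def snap(n,f):
    c=imaging.calibration(n); im=imaging.read_camera(n); cv2.imwrite(f"pics/{f}.png",im); np.savez(f"pics/{f}.npz",**c); return im,c
E
python3 - <<'E'
from h import *
c=imaging.calibration("top")
print(cast(c,[[376,188]],.114),cast(c,[[198,122],[285,133],[280,207],[193,196]],0.1), cast(c,[[233,185]],.17),cast(c,[[238,152]],.18))
s=cast(c,[[376,188]],.114)[0]; u=cast(c,[[236,165]],.163)[0]
E=np.linalg.inv(imaging.calibration("wrist")["extrinsics"]); 
# wrist cam in tcp frame
from scipy.spatial.transform import Rotation as Ro
R=Ro.from_euler('xyz',telemetry.read_tcp_rot()).as_matrix(); p=telemetry.read_eef_pos()
print("cam in tcp",R.T@(E[:3,3]-p)); print(R.T@E[:3,:3])
for xyz,name in (((s[0]-.02,s[1],.33),"ctrl"),((u[0]-.03,u[1],.42),"unit")):
    for yaw in (0,np.pi/2,-np.pi/2,np.pi):
        q=ik(xyz,[np.pi,0,yaw]); print(name,yaw,xyz,q)
E
```

```text
[[ 0.594  -0.2533  0.114 ]] [[0.7911 0.2566 0.1   ]
 [0.759  0.0037 0.1   ]
 [0.5417 0.0175 0.1   ]
 [0.573  0.264  0.1   ]] [[0.591  0.1418 0.17  ]] [[0.679  0.1287 0.18  ]]
cam in tcp [ 0.0014 -0.0794 -0.1552]
[[ 1.      0.0012  0.0005]
 [-0.0013  0.9511  0.3089]
 [-0.0001 -0.3089  0.9511]]
ctrl 0 (np.float64(0.5739608694063241), np.float64(-0.25326817505779514), 0.33) [ 0.6626  0.353  -0.4307  1.4835  0.1489  1.3375  0.2209]
ctrl 1.5707963267948966 (np.float64(0.5739608694063241), np.float64(-0.25326817505779514), 0.33) [ 0.8549  0.4046 -0.7166  1.472   0.2673  1.3646  1.6945]
ctrl -1.5707963267948966 (np.float64(0.5739608694063241), np.float64(-0.25326817505779514), 0.33) [ 0.4553  0.3254 -0.1442  1.4966  0.0474  1.323  -1.2639]
ctrl 3.141592653589793 (np.float64(0.5739608694063241), np.float64(-0.25326817505779514), 0.33) [-0.3899  0.4892  1.1156  1.5451 -0.4438  1.386  -2.3798]
unit 0 (np.float64(0.6175711102755312), np.float64(0.13572400882187466), 0.42) [ 0.278   0.4134 -0.848   1.295   0.306   1.5645 -0.5281]
unit 1.5707963267948966 (np.float64(0.6175711102755312), np.float64(0.13572400882187466), 0.42) [ 0.3483  0.4528 -0.9836  1.291   0.3728  1.5862  0.9914]
unit -1.5707963267948966 (np.float64(0.6175711102755312), np.float64(0.13572400882187466), 0.42) [ 0.2062  0.3838 -0.723   1.2993  0.2504  1.549  -2.0559]
unit 3.141592653589793 (np.float64(0.6175711102755312), np.float64(0.13572400882187466), 0.42) [ 0.4306  0.524  -1.1762  1.2865  0.481   1.6291  2.4801]
```

Run:
```python
from h import *
H=np.pi/2
arm.goto([0.63,-0.253,.30],[np.pi,0,-H]); im,c=snap("wrist","w_ctrl")
arm.goto([0.625,0.135,.33],[np.pi,0,H]); im2,c2=snap("wrist","w_unit")
print(telemetry.read_time())
cv2.imwrite("pics/v.png",np.vstack([im[60:360],im2[60:360]]))
```

```text
3.9
```

View pics/v.png

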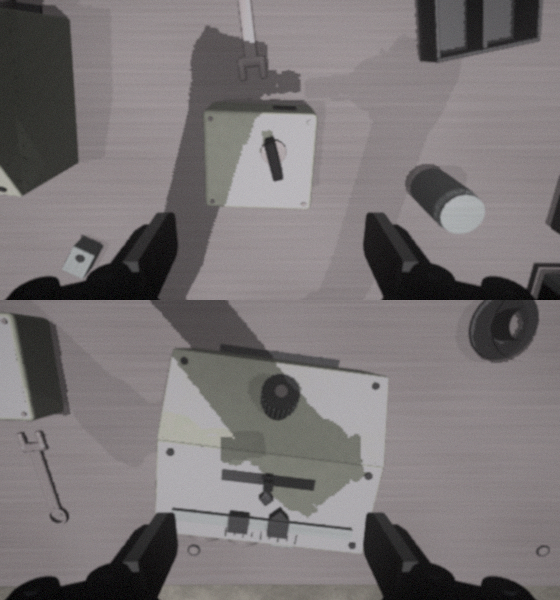

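Control box view: bar at about (272,217) in the full image. Unit view: knob at (280,157), pointer at (266,257), pointed clip at (278,282) on the right (+y), square clip at (238,282). I'll enlarge both.

Run:
```python
from h import *
a=cv2.imread("pics/w_ctrl.png")[160:280,195:335]; b=cv2.imread("pics/w_unit.png")[205:305,210:325]; k=cv2.imread("pics/w_unit.png")[120:190,240:325]
r=lambda i,s:np.clip(cv2.resize(i,None,fx=s,fy=s,interpolation=cv2.INTER_CUBIC)*2.0,0,255).astype(np.uint8)
A=r(a,4)[:480,:];B=r(b,4)[:,:];
o=np.zeros((560,800,3),np.uint8); o[:480,:340]=A[:,130:470]; o[:400,340:800]=B
cv2.imwrite("pics/z.png",o)
```

```text
(no output)
```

View pics/z.png

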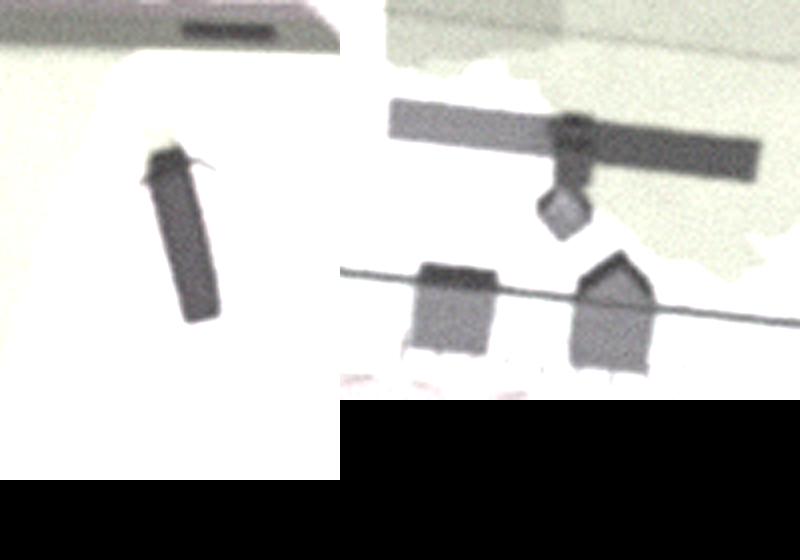

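Pointed clip is on the right with its tip at crop (621,252), pointer tip at (563,241), rail line (340,272) to (800,323). Bar top face runs from (169,176) to (203,318).

Run:
```python
from h import *
c=dict(np.load("pics/w_ctrl.npz")); d=dict(np.load("pics/w_unit.npz"))
f=lambda p:[[195+(130+x)/4-.375,160+y/4-.375] for x,y in p]
g=lambda p:[[210+(x-340)/4-.375,205+y/4-.375] for x,y in p]
e=cast(c,f([(169,174),(203,318)]),.114); print("bar",e,np.linalg.norm(e[0]-e[1]),e.mean(0)); dd=e[0]-e[1]; print("bar yaw",np.degrees(np.arctan2(dd[1],dd[0])))
# selector from top view: dark blob
t=cv2.imread("pics/top0.png"); print(cast(imaging.calibration("top"),[[376,189]],.114))
rl=cast(d,g([(340,272),(800,323)]),.165); v=rl[1]-rl[0]; yaw=np.arctan2(v[1],v[0])-np.pi/2; print("rail",rl,"unit yaw",np.degrees(yaw))
sl=cast(d,g([(392,139),(755,182)]),.163); v=sl[1]-sl[0]; print("slot yaw",np.degrees(np.arctan2(v[1],v[0]))-90)
for z in (.165,.172,.177):
  p=cast(d,g([(563,241)]),z)[0]; m=cast(d,g([(621,252)]),.163)[0]; uy=np.array([-np.sin(yaw),np.cos(yaw),0]); print(z,p,m,"dy mark",(m-p)@uy)
k=cast(d,[[281,151]],.185); print("knob rough",k)
print("kink",cast(d,[[158,440-300+60],[383,466-300+60]],.163))
```

```text
bar [[ 0.6092 -0.2554  0.114 ]
 [ 0.5664 -0.265   0.114 ]] 0.043823016022589076 [ 0.5878 -0.2602  0.114 ]
bar yaw 12.673669453704685
[[ 0.5911 -0.2532  0.114 ]]
rail [[0.7203 0.0659 0.165 ]
 [0.7362 0.1936 0.165 ]] unit yaw -7.102853687539869
slot yaw -7.3348321399757594
0.165 [0.7109 0.1275 0.165 ] [0.7153 0.1435 0.163 ] dy mark 0.01640426730896791
0.172 [0.7073 0.1276 0.172 ] [0.7153 0.1435 0.163 ] dy mark 0.016721391937297738
0.177 [0.7047 0.1277 0.177 ] [0.7153 0.1435 0.163 ] dy mark 0.016947909528961903
knob rough [[0.5848 0.1428 0.185 ]]
kink [[0.6376 0.0171 0.163 ]
 [0.6662 0.2521 0.163 ]]
```

Run:
```python
from h import *
arm.goto([0.589,-0.259,.20],[np.pi,0,np.radians(-77.3)]); im,c=snap("wrist","w_sel")
h=cv2.resize(im[80:340,150:410],None,fx=2.3,fy=2.3,interpolation=cv2.INTER_CUBIC); cv2.imwrite("pics/z2.png",np.clip(h*1.6,0,255).astype(np.uint8))
g=cv2.cvtColor(im,cv2.COLOR_BGR2GRAY)
m=(g<45).astype(np.uint8); n,l,s,ce=cv2.connectedComponentsWithStats(m)
for i in range(1,n):
    if s[i,4]>150:
        ct,_=cv2.findContours((l==i).astype(np.uint8),0,1); print(s[i],ce[i],cv2.minAreaRect(ct[0]))
print(telemetry.read_time(),telemetry.read_qpos(),proj(c,[.589,-.259,.114]))
```

```text
[  0   0  20  63 724] [ 7.732  23.0138] ((9.5, 31.0), (62.0, 19.0), 90.0)
[ 477    0   62  135 4066] [506.5644  63.2828] ((506.77703857421875, 64.88114166259766), (32.57830047607422, 140.3748016357422), 12.804266929626465)
[ 528   44   32   87 1340] [550.2052  93.4052] ((543.5, 87.0), (86.0, 31.0), 90.0)
[263 183  14  49 540] [269.3278 203.8   ] ((269.5, 207.0), (48.0, 13.0), 90.0)
[  0 267  13  30 152] [  4.1908 281.9605] ((6.0, 281.5), (12.0, 29.0), 0.0)
[    0   273   560   147 39295] [277.8113 373.8653] ((279.5, 346.0), (146.0, 559.0), 90.0)
[ 56 284  33  29 210] [ 77.8381 295.6524] ((74.5025863647461, 294.0623779296875), (35.44243621826172, 16.249357223510742), 42.61406326293945)
5.7417 [ 0.6911  0.4788 -0.4846  1.6151  0.2414  1.1074 -1.2025] [[269.637  215.1228]]
```

View pics/z2.png

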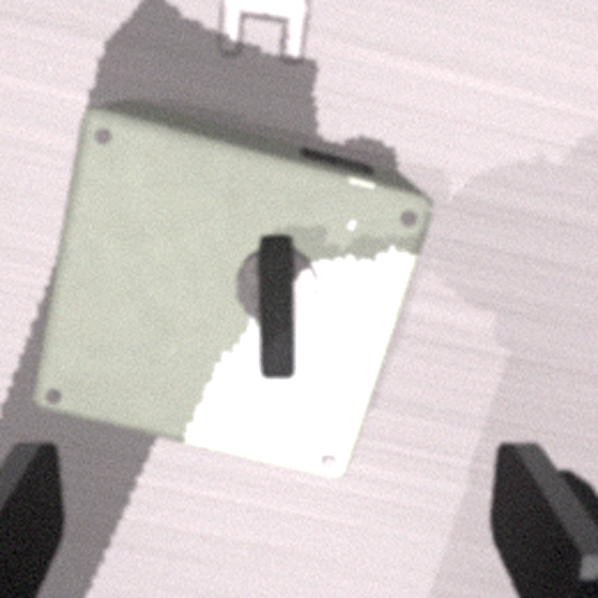

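The picture shows the bar upright and centred, columns ~263–278, rows ~182–244. So the yaw is right and the centre is about 1.3 mm further along the bar. I'll grip it and turn CCW while watching torque.

```bash
cat >> h.py <<'E'
def turn(deg,step=4,tmax=None):
    "turn last joint in steps; stop when the moment about the tool axis rises by tmax"
    q=np.array(telemetry.read_qpos()); n=max(1,int(np.ceil(abs(deg)/step-1e-9))); log=[]; t0=np.array(telemetry.read_wrist_torque())
    for i in range(n):
        q[6]+=np.radians(deg/n); arm.move_j(q); t=np.array(telemetry.read_wrist_torque())-t0; log.append((round((i+1)*deg/n,1),round(float(t[2]),2)))
        if tmax and abs(t[2])>tmax: break
    print(log); return log
E
python3 - <<'E'
from h import *
o=[np.pi,0,np.radians(-77.3)]
arm.move_linear([.5903,-.2593,.20]); claw.move_gripper(0.5,80)
arm.move_linear([.5903,-.2593,.111],f_stop=15); print(telemetry.read_eef_pos())
claw.move_gripper(0,80); print(telemetry.read_finger_gap(),telemetry.read_contact_force(),telemetry.read_wrist_torque(),telemetry.read_time())
turn(28,4,1.0)
print(telemetry.read_contact_force(),telemetry.read_wrist_torque(),telemetry.read_time(),telemetry.read_qpos()[6])
E
```

```text
[ 0.5911 -0.2594  0.1118]
-0.0036373369210960056 [-0.3753 -0.0344 -0.2092] [-0.02    0.0192 -0.0195] 7.7083
[(4.0, -0.01), (8.0, -0.0), (12.0, 0.0), (16.0, 0.03), (20.0, 0.02), (24.0, 0.01), (28.0, 0.01)]
[ 0.1103  0.3236 -0.3852] [-0.0133  0.0069 -0.0085] 9.4583 -0.7611045059710414
```

The gripper shut completely on nothing (gap ≈ 0, no torque), so I need to look.

Run:
```python
from h import *
im,c=snap("wrist","w3"); im2,c2=snap("scene","s3")
p=proj(c2,[[.591,-.2594,.1118],[.591,-.2594,.087],[.591,-.2594,.0]]); print(p, proj(c,[.591,-.2594,.103]))
a=cv2.resize(im[140:420,130:430],(600,560))[:,:400+0] if 0 else cv2.resize(im[140:420,130:430],(400,373))
u,v=p[0].astype(int); b=cv2.resize(im2[v-50:v+50,u-50:u+50],(400,400),interpolation=cv2.INTER_CUBIC)
o=np.zeros((400,800,3),np.uint8); o[:373,:400]=a; o[:,400:]=b; cv2.imwrite("pics/z3.png",np.clip(o*2.0,0,255).astype(np.uint8))
```

```text
[[228.1039 261.3811]
 [228.5455 267.0171]
 [230.0148 285.8384]] [[268.1135 256.1358]]
```

View pics/z3.png

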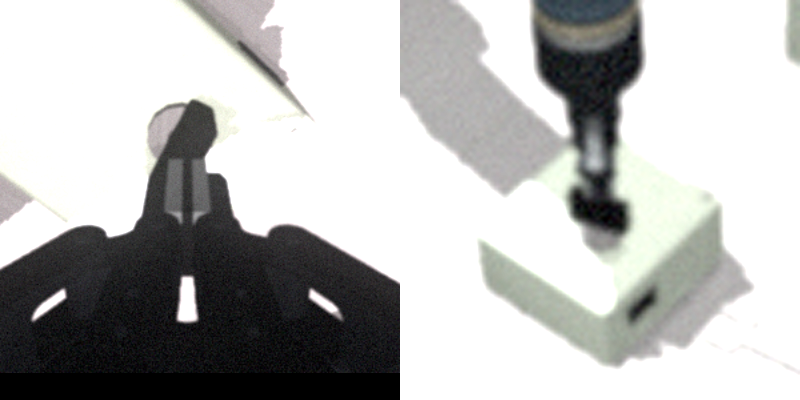

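Run:
```python
from h import *
c=dict(np.load("pics/w3.npz")); b=dict(np.load("pics/w_sel.npz"))
print("now tcp",telemetry.read_eef_pos(),telemetry.read_tcp_rot())
C=np.array([.5903,-.2593,0]); e=np.array([np.cos(.221),np.sin(.221),0])*.023; z=lambda h:np.array([0,0,h])
P=[C+z(.087),C+z(.112),C+e+z(.114),C-e+z(.114),C+z(.078)]
q=proj(c,P); print("crop px now",(q-[130,140])*4/3)
print("bushing via w_sel",cast(b,[[269.6,203]],.078))
print("bushing via w3",cast(c,[[130+185*.75,140+135*.75]],.078))
t=imaging.read_camera("top"); ct=imaging.calibration("top"); 
print("top sel", proj(ct,[C+z(.078),C+z(.114)]))
for nm in("w_sel",): 
  g=cv2.imread(f"pics/{nm}.png")
  k=[[150+x/2.3,80+y/2.3] for x,y in((85,112),(430,205),(345,478),(38,405))]; K=cast(b,k,.07); print("box corners",K, np.linalg.norm(K-np.roll(K,1,0),axis=1),K.mean(0))
```

```text
now tcp [ 0.5904 -0.2593  0.1113] [-3.1415 -0.0004 -0.8627]
crop px now [[183.1839 140.3187]
 [182.6846 165.8288]
 [210.9467 119.835 ]
 [156.3137 213.1757]
 [183.3349 132.5975]]
bushing via w_sel [[ 0.5884 -0.259   0.078 ]]
bushing via w3 [[ 0.5899 -0.2607  0.078 ]]
top sel [[375.409  191.5706]
 [378.1829 189.2785]]
box corners [[ 0.6348 -0.176   0.07  ]
 [ 0.6301 -0.3109  0.07  ]
 [ 0.5066 -0.309   0.07  ]
 [ 0.5116 -0.1742  0.07  ]] [0.1232 0.135  0.1235 0.1349] [ 0.5708 -0.2425  0.07  ]
```

Position checks agree (bar and bushing centres match), so the question is finger height. I'll probe it: lift, shut, touch down lightly on the bar top at 114 mm.

Run:
```python
from h import *
claw.move_gripper(0.5,80); print("gap cmd .5",telemetry.read_finger_gap())
arm.move_linear([.5903,-.2593,.17]); claw.move_gripper(0,80); print("free shut gap",telemetry.read_finger_gap())
r=arm.move_linear([.5903,-.2593,.115],vel=.05,f_stop=4); print(r,telemetry.read_eef_pos(),telemetry.read_contact_force())
im,c=snap("wrist","w4"); arm.move_linear([.5903,-.2593,.17]); print(telemetry.read_time())
```

```text
gap cmd .5 0.498465503726151
free shut gap 0.0032771285039281004
False [ 0.5906 -0.2594  0.1155] [-0.7494  0.2465  0.7865]
12.9333
```

Run:
```python
from h import *
arm.move_linear([.5903,-.2593,.12])
r=arm.move_linear([.5903,-.2593,.085],vel=.04,f_stop=4); print(r,telemetry.read_eef_pos(),telemetry.read_contact_force())
im,c=snap("wrist","w5"); im2,c2=snap("scene","s5")
arm.move_linear([.5903,-.2593,.17]); print(telemetry.read_time())
a=cv2.resize(im[140:420,130:430],(400,373)); b=cv2.resize(im2[210:310,178:278],(400,400),interpolation=cv2.INTER_CUBIC)
o=np.zeros((400,800,3),np.uint8); o[:373,:400]=a; o[:,400:]=b; cv2.imwrite("pics/z5.png",np.clip(o*3.0,0,255).astype(np.uint8))
```

```text
True [ 0.5909 -0.2595  0.1025] [-0.3059  0.7602  4.636 ]
14.6583
```

View pics/z5.png

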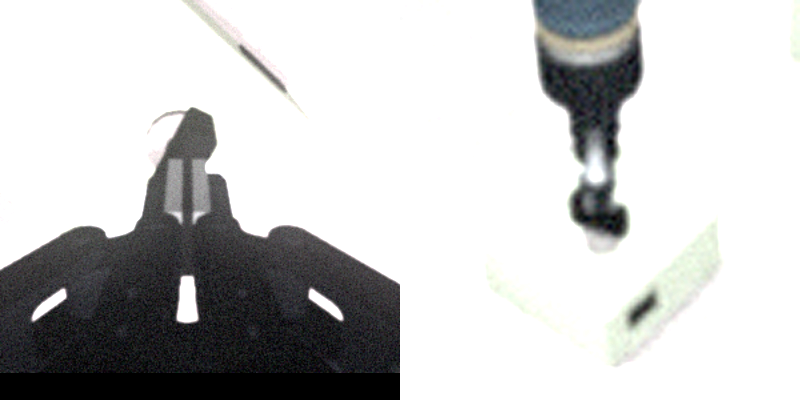

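Run:
```python
from h import *
from scipy.spatial.transform import Rotation as Ro
b=dict(np.load("pics/w_sel.npz")); s=dict(np.load("pics/s5.npz")); w=dict(np.load("pics/w5.npz"))
p=np.array([.589,-.259,.20]); R=Ro.from_euler('xyz',[np.pi,0,np.radians(-77.3)]).as_matrix()
for dz in (-.012,0,.012,.025): print("open tip",dz,[((proj(b,p+R@[sx,y,dz])[0]-[150,80])*2.3).round() for sx in(-.0425,.0425) for y in(-.011,)])
C=np.array([.5903,-.2593,0]); e=np.array([np.cos(.221),np.sin(.221),0])*.023
for h in(.114,.084): print("bar scene",h,(proj(s,[C+e+[0,0,h],C-e+[0,0,h]])-[178,210])*4, "w5",(proj(w,[C+e+[0,0,h],C-e+[0,0,h]])-[130,140])*4/3)
for h in (.0775,.1025,.114): print("tip",h,(proj(s,C+[0,0,h])-[178,210])*4,(proj(w,C+[0,0,h])-[130,140])*4/3)
```

```text
open tip -0.012 [array([ 74., 407.]), array([475., 408.])]
open tip 0 [array([ 88., 384.]), array([462., 385.])]
open tip 0.012 [array([100., 364.]), array([450., 365.])]
open tip 0.025 [array([111., 344.]), array([439., 345.])]
bar scene 0.114 [[228.3841 212.614 ]
 [171.0394 193.4353]] w5 [[211.1252 129.4636]
 [153.462  226.6045]]
bar scene 0.084 [[230.1458 239.8644]
 [173.5607 220.7086]] w5 [[207.2339 102.637 ]
 [158.2436 187.2233]]
tip 0.0775 [[202.1918 236.0533]] [[182.0776 140.3118]]
tip 0.1025 [[200.4202 213.5181]] [[181.5176 165.6617]]
tip 0.114 [[199.5908 202.9804]] [[181.2041 179.8455]]
```

Contact came at TCP z = 0.1025. In the wrist image the open fingertips also sit about 38 mm closer to the camera than documented. Both say the real fingertips are ≈11.5 mm *behind* the reported TCP instead of 25 mm ahead, a ~36.5 mm tool-length error. I'll correct for it and re-grip.

Run:
```python
from h import *
turn(-28,28); claw.move_gripper(0.5,80)
print(telemetry.read_tcp_rot())
r=arm.move_linear([.5903,-.2593,.0755],f_stop=8,vel=.1); print(r,telemetry.read_eef_pos())
claw.move_gripper(0,80); print(telemetry.read_finger_gap(),telemetry.read_contact_force(),telemetry.read_wrist_torque(),telemetry.read_time())
if telemetry.read_finger_gap()>.05: turn(24,6,1.0)
print(telemetry.read_contact_force(),telemetry.read_wrist_torque(),telemetry.read_time(),telemetry.read_qpos()[6])
```

```text
[(-28.0, 0.02)]
[ 3.1401  0.0003 -1.3491]
False [ 0.5909 -0.2594  0.0763]
0.12235692586788449 [-1.6811  3.7161  5.8329] [0.7093 0.5406 0.0575] 17.15
[(6.0, -0.4), (12.0, -0.21), (18.0, 0.08), (24.0, 0.04)]
[-3.0828  3.9755  3.783 ] [1.0313 0.7128 0.0991] 18.15 -0.8514883161874396
```

Run:
```python
from h import *
for k in range(3):
    l=turn(24,6,0.9)
    if abs(l[-1][1])>.9: break
print(telemetry.read_contact_force(),telemetry.read_wrist_torque(),telemetry.read_time(),telemetry.read_qpos()[6])
```

```text
[(6.0, -0.65), (12.0, -2.46)]
[-3.8569  5.4744  2.9621] [ 0.8604  0.4899 -2.3612] 18.65 -0.6517978260822325
```

The stop was hit (moment 2.5 Nm right after one click). Now back by the overdrive, then three clicks clockwise.

Run:
```python
from h import *
turn(-12,12); arm.hold(.15); print(telemetry.read_wrist_torque())
for k in range(3): turn(-24,6)
arm.hold(.2); print(telemetry.read_wrist_torque(),telemetry.read_finger_gap())
claw.move_gripper(.5); arm.move_linear([.5903,-.2593,.15]); 
arm.goto([.5903,-.2593,.2],[np.pi,0,np.radians(-77.3-48)]); im,c=snap("wrist","w6")
g=cv2.cvtColor(im,cv2.COLOR_BGR2GRAY)
n,l,s,ce=cv2.connectedComponentsWithStats((g<45).astype(np.uint8))
i=l[208,270] or l[213,270]; ct,_=cv2.findContours((l==i).astype(np.uint8),0,1); print(s[i],cv2.minAreaRect(ct[0]))
cv2.imwrite("pics/z6.png",np.clip(im[80:340,150:410]*1.6,0,255).astype(np.uint8))
# unit view, camera along the slope normal
print(telemetry.read_time(), telemetry.read_qpos())
```

```text
[(-12.0, 2.53)]
[ 0.121  -0.1986  0.1793]
[(-6.0, -0.09), (-12.0, -0.24), (-18.0, -0.41), (-24.0, -0.07)]
[(-6.0, 0.2), (-12.0, -0.17), (-18.0, -0.19), (-24.0, -0.05)]
[(-6.0, -0.02), (-12.0, -0.25), (-18.0, -0.2), (-24.0, 0.04)]
[-1.5326 -0.3551  0.1139] 0.12274270230420385
[266 184  14  60 693] ((272.5, 213.5), (59.0, 13.0), 90.0)
23.7417 [ 0.6916  0.4819 -0.4839  1.6132  0.2432  1.1086 -2.0417]
```

View pics/z6.png

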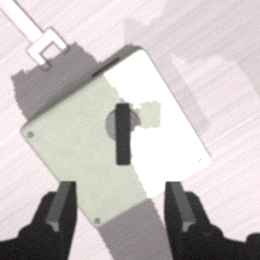

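The bar is upright in the image at yaw 48° clockwise of its start, exactly 3 clicks from the found stop and released. Now the knob: compute its axis and look at it along that axis.

```bash
cat >> h.py <<'E'
from scipy.spatial.transform import Rotation as Ro
PSI=np.radians(-7.2); A28=np.radians(28); L=.0305   # L: reported TCP lies this far ahead of the real grasp point
RU=Ro.from_euler('z',PSI).as_matrix(); n=RU@[-np.sin(A28),0,np.cos(A28)]
def ori(phi): return Ro.from_matrix(RU@Ro.from_euler('y',-A28).as_matrix()@Ro.from_euler('x',np.pi).as_matrix()@Ro.from_euler('z',phi).as_matrix()).as_euler('xyz')
def rayplane(c,uv,p0,nn):
    E=c["extrinsics"]; R=E[:3,:3]; o=-R.T@E[:3,3]; d=np.r_[undist(c,[uv])[0],1]@R
    return o+d*((p0-o)@nn/(d@nn))
E
python3 - <<'E'
from h import *
d=dict(np.load("pics/w_unit.npz"))
K=cast(d,[[158,200],[383,226]],.163).mean(0)
F=rayplane(d,(281,151),K+.046*n,n); G=F-.013*n; print("face",F,"grip",G, "unit rel kink",RU.T@(G-K))
arm.move_linear([.56,-.15,.36],vel=.3)
for phi in np.radians([-150,-120,-90,-60,-30,0,30]):
    q=ik(G+.09*n-L*n,ori(phi)); q2=ik(G-L*n,ori(phi)); print(np.degrees(phi).round(),q,None if q2 is None else q2[6])
E
```

```text
face [0.5855 0.143  0.1795] grip [0.5916 0.1422 0.168 ] unit rel kink [-0.0608 -0.      0.005 ]
-150.0 [ 0.5173  0.3336 -1.1639  2.0468  0.9447  0.7822  1.2857] 1.0460007487772767
-120.0 [ 0.5173  0.3336 -1.1639  2.0468  0.9447  0.7822  0.7621] 0.5224019731789766
-90.0 [ 0.5173  0.3336 -1.1639  2.0468  0.9447  0.7822  0.2385] -0.0011968024193210035
-60.0 [ 0.4476  0.2918 -1.063   2.0491  0.888   0.7388 -0.2424] -0.4628959442525845
-30.0 [ 0.3787  0.2615 -0.971   2.0516  0.8415  0.7073 -0.7305] -0.956532392082264
0.0 [ 0.3245  0.2425 -0.9022  2.0537  0.8095  0.6876 -1.2294] -1.4584686688726043
30.0 [ 0.3925  0.2669 -0.9891  2.0511  0.8502  0.713  -1.7844] -1.9616483482152287
```

Run:
```python
from h import *
G=np.array([.5916,.1422,.168]); phi=np.radians(-150)
arm.goto(G+(.09-L)*n,ori(phi)); claw.move_gripper(.75,40); im,c=snap("wrist","w7")
C=G+.013*n; u=proj(c,C)[0]; print(u,telemetry.read_time())
e1=np.cross(n,[0,1,0]); e1/=np.linalg.norm(e1); e2=np.cross(n,e1)
ring=lambda c0,r:proj(c,[c0+r*(np.cos(t)*e1+np.sin(t)*e2) for t in np.linspace(0,6.28,60)])
x0,y0=int(u[0])-100,int(u[1])-75
v=cv2.resize(im[y0:y0+150,x0:x0+200],None,fx=4,fy=4,interpolation=cv2.INTER_CUBIC); v=np.clip(v*2.2,0,255).astype(np.uint8)
cv2.polylines(v,[((ring(C,.018)-[x0,y0])*4).astype(np.int32)],True,(0,0,255),1); print(x0,y0)
cv2.imwrite("pics/z7.png",v)
```

```text
[272.4131 232.4304] 27.8
172 157
```

View pics/z7.png

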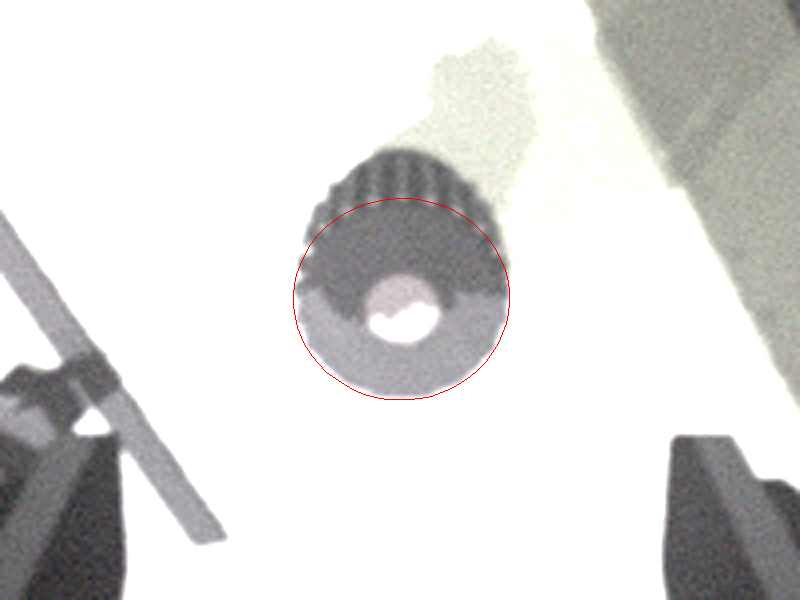

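The projected face circle coincides with the knob's face (centre ≈(402,300) in the crop), and the fingers are centred to ~1 mm. I'll grip it and turn clockwise.

Run:
```python
from h import *
G=np.array([.5916,.1422,.168])
claw.move_gripper(.65,40)
r=arm.move_linear(G-L*n,vel=.12,f_stop=12); print(r,telemetry.read_eef_pos(),G-L*n)
claw.move_gripper(0,40); print(telemetry.read_finger_gap(),telemetry.read_contact_force(),telemetry.read_wrist_torque())
turn(-112,16); print(telemetry.read_contact_force(),telemetry.read_time(),telemetry.read_qpos())
claw.move_gripper(.65); arm.move_linear(G+(.08-L)*n,vel=.2); im,c=snap("wrist","w8"); print(telemetry.read_time())
p=proj(c,[[.712,.1275,.17],[.7153,.1435,.163]]); print(p)
```

```text
False [0.6059 0.1409 0.1417] [0.6058 0.1404 0.1411]
0.41216029485572026 [-5.4436  1.0254  3.8757] [0.189  1.1425 0.0119]
[(-16.0, -0.09), (-32.0, -0.06), (-48.0, -0.09), (-64.0, -0.13), (-80.0, -0.29), (-96.0, -0.29), (-112.0, -0.38)]
[-3.3736 -2.6984  3.8268] 31.8833 [ 0.3658  0.4949 -0.9971  2.0534  1.1978  0.7409 -0.8559]
32.8083
[[364.976  275.5433]
 [373.5465 257.8572]]
```

Run:
```python
from h import *
arm.goto([.70,.138,.28],[np.pi,0,np.pi/2+PSI]); im,c=snap("wrist","w9"); print(telemetry.read_time())
u=proj(c,[.713,.14,.17])[0]; x0,y0=int(u[0])-70,int(u[1])-55; print(x0,y0)
cv2.imwrite("pics/z9.png",np.clip(cv2.resize(im[y0:y0+110,x0:x0+140],None,fx=5,fy=5,interpolation=cv2.INTER_CUBIC)*2.,0,255).astype(np.uint8))
```

```text
34.0917
204 164
```

View pics/z9.png

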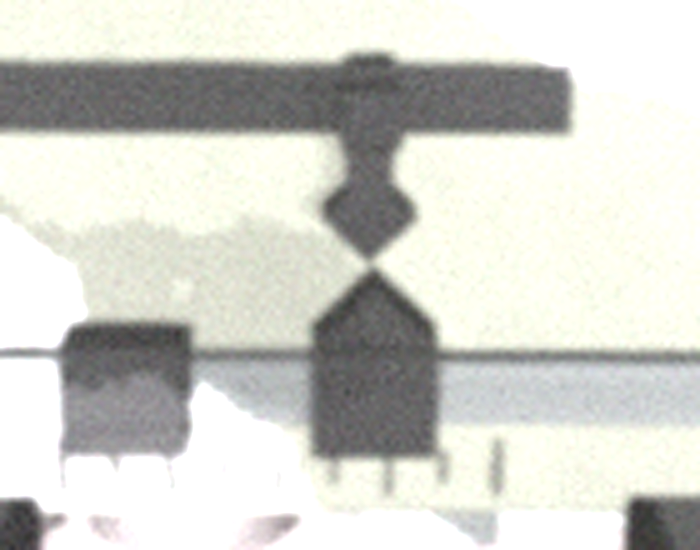

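The picture shows the pointer tip at crop (371,257) and the pointed clip's tip at (375,268). At ~5.6 px/mm that is 0.6–0.7 mm off in line, within the 2 mm tolerance. The arm is clear of everything, so I'm handing in.

Run:
```python
from h import *
print(telemetry.read_contact_force(),telemetry.read_eef_pos()); ticket.sign_off(); print(telemetry.read_time())
```

```text
[-0.171   0.6966 -0.2223] [0.6992 0.1388 0.2796]
the job is handed in; nothing more can be done
the job is handed in; nothing more can be done
```

The job is handed in. By my checks, both the selector and the pointer are where the task wants them.

- **Selector:** it started one click from the counter-clockwise stop. I turned it to the stop, where the moment rose to about 2.5 Nm, then back three clicks and let go. A wrist picture after release shows the bar 72° clockwise of the stop, which is the third click.
- **Pointer:** I gripped the knob and turned it 112° clockwise in 16° steps, then let go and backed off. The last picture shows the pointer about 0.6–0.7 mm short of in line with the pointed clip, inside the 2 mm limit. I made no further correction.
- **Disagreement with the description:** the first grip on the selector closed on nothing. A touch test and the wrist camera both showed the real fingertips about 36 mm further back than stated. I allowed for that from then on, and both later grips held. That first miss did not move the selector.
- **Clearance and time:** the force on the tool was below 1 N at hand-in, so the arm was touching nothing. I went near none of the loose items but took no separate picture to confirm they had not moved. The clock read about 34 s just before hand-in.

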